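# Centre-spot a glass blank on the marking press

## Robot

A 7-joint arm with a two-finger parallel gripper is mounted at the origin on the work surface. World frame = base frame: x ahead of the robot, y to its left, z up, the work surface at z = 0. Lengths are in m, angles in degrees, forces in N, time in s.
With the tool pointing down it reaches from about 0.425 to 0.875 m from the base axis. Payload 4.7 kg.
Tool frame: the origin (TCP) lies midway between the tips of the shut fingers; the grasp point (between the pads) lies 19 mm behind it; z points along the fingers, y is the direction in which the jaws open and shut (so a half turn about z gives the same grasp; the last joint's range is limited). The gripper opens to 87 mm and grips with 3 to 60 N. Pads are 19 mm wide; open, the fingers measure 117 mm over their backs; the gripper's body (75 mm by 190 mm) begins 51 mm behind the grasp point.
Start: joints at [65.438, 18.392, -4.016, 83.108, 1.295, 78.541, -3.26], TCP at [0.278, -0.587, 0.223] pointing down, gripper open.
Joint ranges: [-163.93, 163.93], [-17.29, 119.83], [-79.2, 71.16], [3.27, 140.29], [-89.18, 269.18], [5.43, 117.66], [-154.24, 154.24]. Speed limits (degrees/s): [147.25, 147.25, 180, 180, 180, 180, 180].

## Interface

Orientations are given as [roll, pitch, yaw] about the fixed x, y, z axes, in that order (R = Rz(yaw) Ry(pitch) Rx(roll)).
In Python, from cell import env gives the robot as it stands. The module is installed in compiled form; this text tells all that it offers.
- The arm moves only by the tool servo_tool, never from a script. Its argument "plan" is a list of rows, each a list of 3 entries, a list of its own where there are three numbers: the opening, from 0 (shut) to 1 (fully open), then the shift along the tool's x, y, z in cm, then the turn, a rotation vector about the tool's x, y, z in degrees. A call has 1 to 20 rows; each row shifts and turns the pose as measured when the row begins, along the tool's axes as they then stand; what a row does not reach is not made up. A row lasts 1/12 s, in which the tool goes at most 41.7 mm and 7.16 degrees, less where a joint would pass 70% of its speed; a pose out of reach is approached as far as the arm can. A call is refused whole if a number of a shift passes 4.17 or a number of a turn 7.16, either way. A call with a gripper value outside its range is refused whole. The fingers move at their own pace and stop on an object; "force" is the grip in N (left out, the last holds). Time passes only in rows, so rows that do not move let the fingers close. It gives the time, the measured TCP pose, the force and the opening at its end, in the units of the state.
- env.get_obs(): the state, without advancing time (a new reading comes with each control period).
- env.read_camera(name): name is "scene" or "top"; returns a dict with "image" (400x640x3 uint8, blue, green, red), "fx", "fy", "cx", "cy" (pixels), "k1" (the pictures are not rectified: a ray, as slopes to the right and down, at radius r is drawn at 1 + k1 r^2 times it, then the intrinsics apply), "rvec" (rotation vector, rad) and "tvec" (3), from world to camera coordinates, as OpenCV has them. Camera axes: x right, y down, z forward; pixel columns grow to the right and rows downward; lengths in m; the calibration is good to about 2 mm. A picture is of the moment at which its call begins. There is no depth.
- env.sign_off(): hands the job in, once; it reports no verdict.
The state is a dict: "time_s": time; "qpos": joint angles; "joint_velocities": joint speeds; "effort": joint torques, N m; "tool_pos": TCP position; "tool_rot": TCP orientation; "force": force on the tool from outside, world axes, zero at the start; "wrist_torque": the same for the moment, N m; "grip_width": finger opening in m.
Only numpy, scipy, OpenCV 4.12 (cv2) and the standard library are available. Lean on these libraries where they do the work, as an engineer would, in place of code of your own. Each camera call takes 0.05 s, during which the arm holds its last target. There are 200 camera calls.

## Task

Slide the board with the glass blank, flat on the bench, until the pencilled spot on the glass lies straight under the point of the marking press and let go of it there; then push the press's sprung plunger down through its whole stroke, until you feel the point bear firmly on the spot, hold it so for about a second without crushing the glass, and let the plunger come right back up. The point must not press on the glass anywhere but at the spot; leave the board where it is and the tumbler, the stone and the white pot alone.

Things in the scene. Friction and masses are not known exactly. Their poses are not given: they have to be found in the camera images.
- press: Marking press fixed to the bench. Origin on the bench, on the vertical line of point and plunger: the spot goes to this x, y. Its column (46 mm square, foot 120 x 90 x 18 mm beginning 100 mm from the line) stands 140 mm off along its +y and carries a level arm (40 mm wide, 87 to 123 mm up) ending in a guide (42 mm diameter, 75 to 135 mm up). The bench under the arm is clear.
- cap (a point): Centre of the top of the plunger's black push cap (36 mm diameter, 12 mm thick), 185 mm above the bench when up; press straight down. The spring alone pushes back 3 N at the top, 5.5 N at 27 mm; on the glass it climbs 5 N per mm. The point marks well at 6 N or more on the glass (over 11 N felt on the cap); over 25 N on the glass (about 29 N felt) crushes it.
- plunger (a joint): How far the plunger is pushed down, m: 0 up at rest, at most 0.036; springs back. The vertical steel point (6 mm thick, rounded end) hangs below the guide and moves with it. How far it sticks out was set by the last user and is not known: at rest its end is 32 to 48 mm above the bench, so 8 to 24 mm above the glass.
- board: Loose wooden slide board, 220 (x) x 100 (y) x 12 mm, 0.3 to 0.6 kg, lying flat on the bench; origin at the centre of its underside, z up. A clear round glass blank (90 mm diameter, 12 mm thick, its top 24 mm above the board's underside) is fixed on it round x = +48 mm. An upright grip stands at its -x end.
- grip (a point): Point in the board's upright wooden grip at which to hold it: the grip is 50 mm long (board x), 20 mm wide (board y, close the fingers along this) and stands from 12 to 60 mm above the bench; this point is 45 mm up, 85 mm from the board's origin along -x.
- mark (a point): Centre of the pencilled spot (dark dot of 10 mm diameter with a thin cross of 26 mm) on the top of the glass, 65 mm along x and 12 mm along y from the board's origin, 24 mm above its underside. The point must come down inside the dot, within 5 mm of its centre.
- tumbler: Bystander: clear glass tumbler, 72 mm diameter, 90 mm high, origin at the centre of its underside.
- stone: Bystander: grey dressing stone, 110 x 60 x 45 mm, origin at the centre of its underside.
- pot: Bystander: white plastic pot with two small side lugs, 110 mm diameter, 95 mm high, origin at the centre of its underside.
Mind the look-alikes: they are no part of the job. Of the things that look like the board, take the one that is farthest from the robot's base at the start.

How it is judged:
By the outcome, as a careful person would: the job done as asked, in the order asked, and still so for the second after the job is handed in, with the robot touching nothing.
It also fails if it takes over 54 s, if anything falls off the work surface, if the arm or the gripper's body presses on something with over 40 N, if the wrist force passes 120 N, or if a joint passes its speed limit or range.

## Working session

There is one attempt and no reset: what is moved stays moved. The work goes in short steps, Python scripts to look and compute and a tool call to move; the robot and the scene stay as the last step left them, time stands still between calls to the robot, and variables do not carry over. Pictures are saved under pics/ and viewed, about 8 in all and at most 12, crops included, and the job is handed in when it is done.

Besides the shell and the picture viewer there is one more tool, called after "Emit:" as name(argument=value, ...) on one line, values as JSON. servo_tool: Moves the arm, as the interface text tells. Its arguments: {"type":"object","properties":{"plan":{"type":"array"},"force":{"type":"number"}},"required":["plan"]}

```bash
mkdir -p pics; cat > h.py <<'E'
import numpy as np, cv2
from cell import env
def cam(n):
    c=env.read_camera(n); c['R']=cv2.Rodrigues(np.array(c['rvec'],float))[0]; c['t']=np.array(c['tvec'],float).ravel(); return c
def ray(c,u,v):
    x,y=(u-c['cx'])/c['fx'],(v-c['cy'])/c['fy']; X,Y=x,y
    for _ in range(20):
        s=1+c['k1']*(X*X+Y*Y); X,Y=x/s,y/s
    return -c['R'].T@c['t'], c['R'].T@np.array([X,Y,1.])
def onz(c,u,v,z):
    o,d=ray(c,u,v); return o+d*(z-o[2])/d[2]
def proj(c,P):
    p=c['R']@np.array(P,float)+c['t']; x,y=p[0]/p[2],p[1]/p[2]; s=1+c['k1']*(x*x+y*y)
    return c['fx']*x*s+c['cx'],c['fy']*y*s+c['cy']
def tri(rays):
    A=np.zeros((3,3));b=np.zeros(3)
    for o,d in rays:
        d=d/np.linalg.norm(d);M=np.eye(3)-np.outer(d,d);A+=M;b+=M@o
    return np.linalg.solve(A,b)
E
python3 - <<'E'
from h import *
for n in('scene','top'):
    c=cam(n); cv2.imwrite(f'pics/{n}0.png',c['image']); print(n,c['fx'],c['k1'],-c['R'].T@c['t'])
o=env.get_obs();print(o)
E
```

```text
scene 394.23904393957326 0.03462256414237326 [ 0.98388579 -0.13856353  1.03193693]
top 393.58396096993323 0.0010444682491708406 [ 0.35841322 -0.04687912  1.09831481]
{'time_s': 0.1, 'qpos': array([65.43862849, 18.43480061, -4.014286  , 83.16820359,  1.29715555,
       78.54082869, -3.26046481]), 'joint_velocities': array([ 0.06703308, -0.04724667,  0.04931104, -0.1609374 , -0.05334179,
        0.08313687, -0.02066769]), 'effort': array([-1.55610530e-05, -4.92570591e+01, -4.05846303e-01, -3.13399637e+01,
       -6.42583170e-02,  3.95438250e-02,  1.01835458e-04]), 'tool_pos': array([ 0.27821045, -0.58690172,  0.22156831]), 'tool_rot': array([-1.79901514e+02,  7.97834821e-03,  2.53697627e+01]), 'force': array([-0.88241354, -0.12737642, -0.38974957]), 'wrist_torque': array([ 0.00826239, -0.02488793,  0.01992145]), 'grip_width': 0.08725621999627445}
```

View pics/scene0.png

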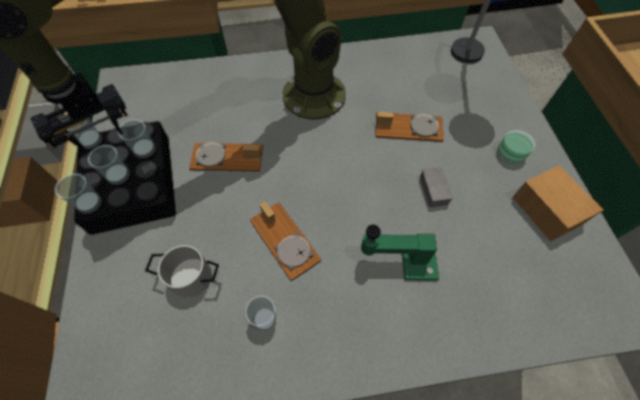

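View pics/top0.png

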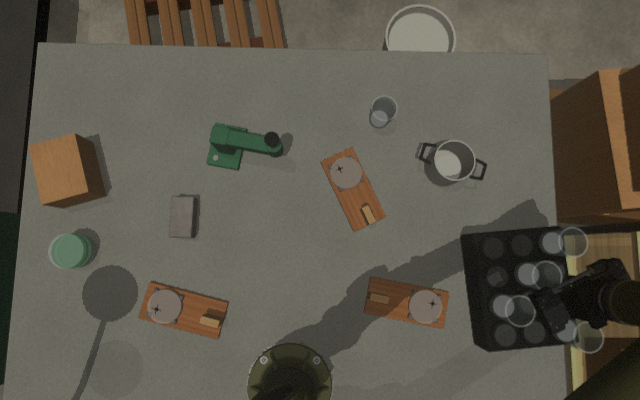

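Top view: the base is near (290,385) and the farthest board near (352,188), glass at (346,172), grip at (368,214). The press cap is near (272,141). In the scene view the board is near (285,240) and the cap near (373,232). Next I'll enlarge these.

```bash
python3 - <<'E'
from h import *
for n,(x,y,w,h) in dict(top=(200,110,200,130),scene=(240,190,210,100)).items():
    im=np.mean([cam(n)['image'].astype(float) for _ in range(4)],0)
    im=np.clip(im*1.4,0,255).astype(np.uint8)[y:y+h,x:x+w]
    im=cv2.resize(im,None,fx=3.8,fy=3.8,interpolation=cv2.INTER_CUBIC)
    for k in range(0,w,20): cv2.putText(im,str(x+k),(int(k*3.8),10),0,.33,(255,255,255),1);cv2.line(im,(int(k*3.8),12),(int(k*3.8),18),(255,255,255),1)
    for k in range(0,h,20): cv2.putText(im,str(y+k),(0,int(k*3.8)+4),0,.33,(255,255,255),1)
    cv2.imwrite(f'pics/{n}1.png',im)
for n in('top','scene'):
    c=cam(n); hsv=cv2.cvtColor(c['image'],cv2.COLOR_BGR2HSV)
    print(n,hsv[(188,152) if n=='top' else (240,285)], )
    for nm,lo,hi in (('orange',(3,80,40),(20,255,255)),('green',(60,90,30),(90,255,255)),('black',(0,0,0),(180,255,35))):
        m=cv2.inRange(hsv,lo,hi)
        for k in cv2.findContours(m,0,1)[0]:
            if 40<cv2.contourArea(k)<4000:
                r=cv2.minAreaRect(k);print(nm,np.round(r[0],1),np.round(r[1],1),round(r[2],1),cv2.contourArea(k))
E
```

```text
top [ 23  30 110]
orange [569.3 369. ] [48.1  3.2] 86.6 76.0
orange [602.5 346. ] [32.9 80.3] 50.2 1382.0
orange [183.  309.9] [83.2 39.2] 15.2 3112.0
orange [406.4 302.2] [81.6 37.5] 11.3 2922.5
orange [606.9 257.2] [50.3 62.5] 87.5 1698.0
orange [352.5 188.8] [78.5 35.6] 64.2 2661.0
orange [236.5  23.5] [47. 95.] 90.0 2899.5
orange [154.   22.5] [45. 60.] 90.0 1829.0
green [224.  156.8] [30.5 18.9] 10.1 340.0
green [245.1 137.9] [68.6 18.9] 9.5 673.5
black [289.  378.5] [72. 41.] 0.0 1695.5
black [610.6 378.5] [29.3 95.9] 49.2 1662.0
black [609.3 228.3] [ 8.9 60.2] 85.2 388.5
black [151.5   8.2] [12.3 11.2] 80.5 104.0
black [183.5   4.5] [ 9. 11.] 90.0 64.0
black [ 14.8 190.3] [ 23.9 386.1] 7.2 2695.0
scene [ 15  36 143]
orange [282.8 237.1] [81.3 37.1] 55.0 1705.5
orange [556.7 201.9] [71.9 60.8] 49.0 3628.0
orange [225.5 156.5] [73. 27.] -0.0 1188.5
orange [409.5 125.9] [68.6 25.3] 3.8 1051.0
orange [ 21.6 119.3] [ 2.5 69.1] 14.7 52.5
orange [  6.9 105.5] [10.7 80. ] 14.0 307.0
orange [403.  10.] [ 20. 162.] 90.0 1778.0
green [399.5 256.5] [45. 75.] 90.0 1963.0
green [511.9 152.6] [26.4 10.5] 27.6 103.0
green [143.   63.4] [ 47.  166.3] 84.2 3507.5
green [401.6  24.2] [ 21.  133.8] 83.4 2413.5
green [616.5   6. ] [12. 45.] 90.0 405.0
black [372.5 233.5] [15. 11.] 90.0 123.0
black [464.1  57.5] [27.5  7.3] 17.1 48.5
black [217.6  43.9] [22.3 12.4] 76.0 214.0
black [473.5   9.1] [ 8.8 18. ] 83.7 116.5
black [523.2   2.5] [10.3 75.8] 83.7 476.0
black [313.   48.6] [105.9  61.5] 82.6 3614.0
```

View pics/top1.png

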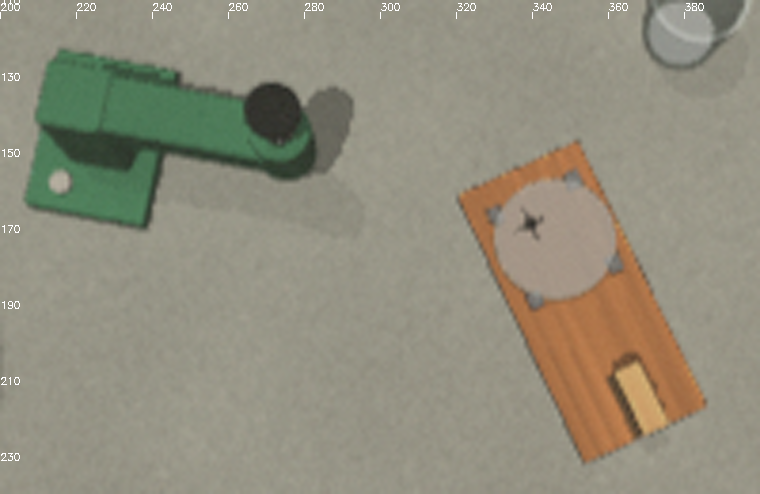

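View pics/scene1.png

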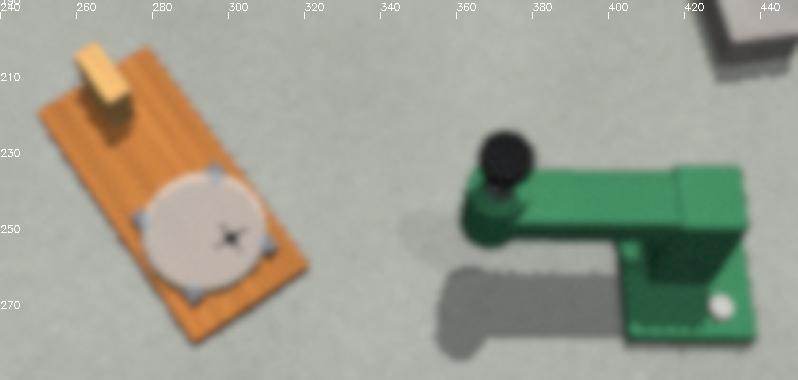

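Top crop: cap centre ≈(271.5,138.9), mark ≈(339.4,168.6), grip top ≈(368.1,214.4). Scene crop: cap ≈(372.8,231.0), mark ≈(300.4,252.2), grip top ≈(267.3,208.9). Now triangulate them.

```bash
python3 - <<'E'
from h import *
T,S=cam('top'),cam('scene')
for n,a,b,z in (('cap',(271.5,138.9),(372.8,231.2),.185),('mark',(339.4,168.6),(300.4,252.3),.024),('grip',(368.1,214.4),(267.3,208.9),.060)):
    print(n,tri([ray(T,*a),ray(S,*b)]).round(4),onz(T,*a,z).round(4),onz(S,*b,z).round(4))
# board corners, top of board z=.012, from crop
f=lambda x,y:(x/3.8+200-.37,y/3.8+110-.37)
C=[onz(T,*f(*p),.012) for p in((459,197),(578,141),(707,404),(585,462))]
g=lambda x,y:(x/3.8+240-.37,y/3.8+190-.37)
D=[onz(S,*g(*p),.012) for p in((308,267),(195,345),(38,110),(149,46))]
for Q in(C,D): print(np.round(Q,4),np.mean(Q,0)); q=np.array(Q);d=q[0]+q[1]-q[2]-q[3];print(np.degrees(np.arctan2(d[1],d[0])))
# arm axis: column top corners / foot corners on bench
for p in((26,206),(147,229)): print('foot',onz(T,*f(*p),.018))
for p in((627,346),(753,342)): print('foot',onz(S,*g(*p),.018))
for p in((263,95),(180,85),(263,163),(160,148)):print('arm',onz(T,*f(*p),.123))
E
```

```text
cap [0.6201 0.0484 0.1752] [0.6172 0.0469 0.185 ] [0.6243 0.0467 0.185 ]
mark [ 0.5831 -0.1267  0.0178] [ 0.5818 -0.1269  0.024 ] [ 0.5857 -0.1262  0.024 ]
grip [ 0.4528 -0.2017  0.0501] [ 0.4518 -0.2013  0.06  ] [ 0.4584 -0.2     0.06  ]
[[ 0.6037 -0.0742  0.012 ]
 [ 0.6478 -0.1624  0.012 ]
 [ 0.4525 -0.2575  0.012 ]
 [ 0.409  -0.1681  0.012 ]] [ 0.52826187 -0.16554708  0.012     ]
25.852482772421986
[[ 0.6115 -0.0746  0.012 ]
 [ 0.655  -0.1613  0.012 ]
 [ 0.4556 -0.256   0.012 ]
 [ 0.4141 -0.1673  0.012 ]] [ 0.53405227 -0.16480095  0.012     ]
25.289014234161776
foot [0.5901469  0.24218015 0.018     ]
foot [0.57457126 0.15368807 0.018     ]
foot [0.70498617 0.13329706 0.018     ]
foot [0.71577924 0.21976617 0.018     ]
arm [0.64579294 0.06032058 0.123     ]
arm [0.65157394 0.1157048  0.123     ]
arm [0.59941073 0.05910269 0.123     ]
arm [0.60834445 0.12752163 0.123     ]
```

Emit:
servo_tool(plan=[[1,[0,0,-4],[0,0,0]],[1,[0,0,-4],[0,0,0]],[1,[2.7,-2.3,0],[0,0,0]],[1,[2.7,-2.3,0],[0,0,0]],[1,[2.7,-2.3,0],[0,0,0]],[1,[2.7,-2.3,0],[0,0,0]],[1,[2.7,-2.3,0],[0,0,0]],[1,[2.7,-2.3,0],[0,0,0]],[1,[2.7,-2.3,0],[0,0,0]],[1,[2.7,-2.3,0],[0,0,0]],[1,[2.7,-2.3,0],[0,0,0]],[1,[2.7,-2.3,0],[0,0,0]],[1,[2.0,-1.5,0],[0,0,0]],[1,[0,0,0],[0,0,0]]], force=30)

```text
time_s: 1.87
tool_pos: [0.4411, -0.2281, 0.306]
tool_rot: [179.7, -0.0, 25.0]
force: [0.2, -0.1, 0.0]
grip_width: 0.0869
```

```bash
cat > m.py <<'E'
from h import *
def big(n,x,y,w,h,k=6,N=4):
    cs=[cam(n) for _ in range(N)]; im=np.mean([c['image'].astype(float) for c in cs],0)[y:y+h,x:x+w].astype(np.uint8)
    return cs[0],cv2.resize(im,None,fx=k,fy=k,interpolation=cv2.INTER_CUBIC)
def cen(mask,x,y,k=6,amin=300):
    r=[]
    for c in cv2.findContours(mask,0,1)[0]:
        a=cv2.contourArea(c)
        if a>amin:
            m=cv2.moments(c); r.append(((m['m10']/a+.5)/k-.5+x,(m['m01']/a+.5)/k-.5+y,a/k/k))
    return r
E
python3 - <<'E'
from m import *
for n,capb,mb,bb in (('top',(258,125,32,30),(330,158,20,22),(310,138,85,100)),('scene',(360,218,28,25),(290,242,22,22),(240,190,90,100))):
    c,im=big(n,*capb); v=im.max(2); print(n,'cap',[(np.round(p,1),onz(c,p[0],p[1],.179).round(4)) for p in cen(cv2.inRange(v,0,52),*capb[:2])])
    c,im=big(n,*mb); v=im.max(2); print('mark',[(np.round(p,1),onz(c,p[0],p[1],.024).round(4)) for p in cen(cv2.inRange(v,0,75),*mb[:2],amin=100)], v.min())
print({k:np.round(v,4) for k,v in env.get_obs().items() if k in('tool_pos','tool_rot','force','time_s')})
E
```

```text
top cap [(array([263.9, 152.2,  10. ]), array([0.5863, 0.0648, 0.179 ])), (array([278.3, 151.9,  35.9]), array([0.5875, 0.0305, 0.179 ])), (array([271.6, 139.1, 166.3]), array([0.6183, 0.0474, 0.179 ]))]
mark [(array([339.2, 168.4,   6.7]), array([ 0.5822, -0.1263,  0.024 ]))] 35
scene cap [(array([372.3, 233. , 170.3]), array([0.6262, 0.0458, 0.179 ]))]
mark [] 57
{'time_s': np.float64(2.6667), 'tool_pos': array([ 0.4382, -0.2346,  0.3054]), 'tool_rot': array([1.79706e+02, 1.35600e-01, 2.44224e+01]), 'force': array([ 0.0054,  0.0844, -0.0907])}
```

Emit:
servo_tool(plan=[[1,[1.4,-1.2,2],[0,0,-1]],[1,[1.3,-1.2,3],[0,0,0]],[1,[0,0,3.5],[0,0,0]],[1,[0,0,3.5],[0,0,0]],[1,[0,0,3.5],[0,0,0]],[1,[0,0,2],[0,0,0]],[1,[0,0,0],[0,0,0]],[1,[0,0,0],[0,0,0]]])

```text
time_s: 3.33
tool_pos: [0.456, -0.2022, 0.1268]
tool_rot: [179.3, -0.1, 25.5]
force: [1.3, -0.1, 1.5]
grip_width: 0.0866
```

```bash
python3 - <<'E'
from m import *
o=env.get_obs();print(o['tool_pos'],o['tool_rot'])
t,a=big('top',310,130,110,110,k=5);s,b=big('scene',220,170,90,110,k=5)
im=np.zeros((550,790,3),np.uint8);im[:, :]=0
a=a[:, :550];b=b[:, :]
a=cv2.resize(a,(400,400));b=cv2.resize(b,(390,477))
im[:400,:400]=a;im[:477,400:]=b
cv2.imwrite('pics/g1.png',np.clip(im*1.5,0,255).astype(np.uint8))
E
```

```text
[ 0.4560482  -0.20219923  0.12684359] [ 1.79301547e+02 -1.49183784e-01  2.54831164e+01]
```

View pics/g1.png

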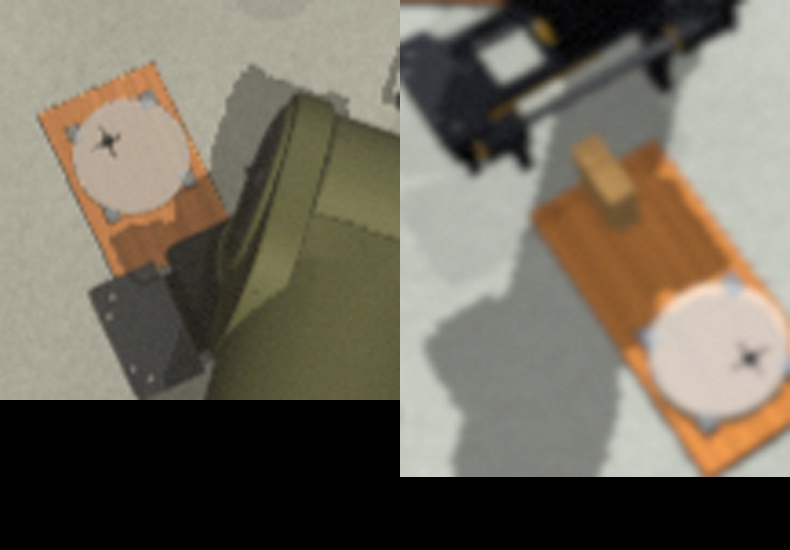

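The fingers, open, straddle the grip (its top is near (605,165) in the right panel). I'll go down and close.

Emit:
servo_tool(plan=[[1,[0,0,3],[0,0,0]],[1,[0,0,3],[0,0,0]],[1,[0,0,2.5],[0,0,0]],[1,[0,0,1],[0,0,0]],[1,[0,0,0],[0,0,0]],[1,[0,0,0],[0,0,0]]])

```text
time_s: 4.23
tool_pos: [0.4632, -0.2069, 0.0361]
tool_rot: [178.5, -0.7, 25.4]
force: [-0.4, 0.5, 0.0]
grip_width: 0.0869
```

Emit:
servo_tool(plan=[[1,[-0.5,-0.8,0.5],[1.5,-0.7,0]],[1,[0,0,0.5],[0,0,0]],[1,[0,0,0],[0,0,0]],[1,[0,0,0],[0,0,0]]])

```text
time_s: 4.57
tool_pos: [0.4575, -0.2028, 0.0293]
tool_rot: [179.9, -0.1, 25.4]
force: [-0.1, 0.4, -0.9]
grip_width: 0.087
```

Emit:
servo_tool(plan=[[1,[-0.3,0,0.3],[0,0,0]],[1,[0,0,0],[0,0,0]],[0,[0,0,0],[0,0,0]],[0,[0,0,0],[0,0,0]],[0,[0,0,0],[0,0,0]],[0,[0,0,0],[0,0,0]],[0,[0,0,0],[0,0,0]],[0,[0,0,0],[0,0,0]],[0,[0,0,0],[0,0,0]],[0,[0,0,0],[0,0,0]]], force=30)

```text
time_s: 5.4
tool_pos: [0.4559, -0.205, 0.0279]
tool_rot: [179.7, -0.2, 25.4]
force: [-0.3, 0.2, -0.3]
grip_width: 0.0418
```

```bash
python3 - <<'E'
from m import *
o=env.get_obs();print(o['time_s'],o['tool_pos'],o['tool_rot'],o['force'],o['grip_width'])
for n,mb in (('top',(328,156,22,24)),('scene',(288,240,26,24))):
    c,im=big(n,*mb); v=im.max(2); print(n,v.min(),'mark',[(np.round(p,1),onz(c,p[0],p[1],.024).round(4)) for p in cen(cv2.inRange(v,0,80),*mb[:2],amin=60)])
E
```

```text
5.4 [ 0.45592111 -0.20496852  0.02790632] [179.70524909  -0.22368097  25.37365627] [-0.2862535   0.1774543  -0.27640977] 0.041816214787821174
top 32 mark [(array([339.1, 168.4,   9. ]), array([ 0.5823, -0.1262,  0.024 ]))]
scene 56 mark [(array([300.3, 252.2,   3.7]), array([ 0.5854, -0.1264,  0.024 ]))]
```

Still closing.

Emit:
servo_tool(plan=[[0,[0,0,0],[0,0,0]],[0,[0,0,0],[0,0,0]],[0,[0,0,0],[0,0,0]],[0,[0,0,0],[0,0,0]],[0,[0,0,0],[0,0,0]],[0,[0,0,0],[0,0,0]]], force=30)

```text
time_s: 6.3
tool_pos: [0.4556, -0.2046, 0.0279]
tool_rot: [179.7, -0.2, 25.4]
force: [-1.6, 0.6, 0.7]
grip_width: 0.0197
```

```bash
python3 - <<'E'
from m import *
o=env.get_obs();print(o['time_s'],o['tool_pos'],o['tool_rot'],o['force'],o['grip_width'])
for n,mb in (('top',(328,156,22,24)),('scene',(288,240,26,24))):
    c,im=big(n,*mb); v=im.max(2); print(n,v.min(),'mark',[(np.round(p,1),onz(c,p[0],p[1],.024).round(4)) for p in cen(cv2.inRange(v,0,80),*mb[:2],amin=60)])
E
```

```text
6.3 [ 0.45564508 -0.20458662  0.02788901] [179.74467784  -0.19025421  25.43981482] [-1.61824969  0.60227178  0.7359355 ] 0.019742110867721516
top 32 mark [(array([339.5, 168.4,   8.9]), array([ 0.5824, -0.1271,  0.024 ]))]
scene 56 mark [(array([300.3, 252.2,   3.9]), array([ 0.5854, -0.1264,  0.024 ]))]
```

Emit:
servo_tool(plan=[[0,[0.8,-1.05,0],[0,0,0]],[0,[0.9,-1.2,0],[0,0,0]],[0,[0.9,-1.2,0],[0,0,0]],[0,[0.9,-1.2,0],[0,0,0]],[0,[0.9,-1.2,0],[0,0,0]],[0,[0,0,0],[0,0,0]]])

```text
time_s: 7.2
tool_pos: [0.4711, -0.1394, 0.0285]
tool_rot: [179.2, -0.2, 24.7]
force: [0.2, 1.7, -1.4]
grip_width: 0.0197
```

Emit:
servo_tool(plan=[[0,[0.8,-1.0,0],[0.8,0,-0.7]],[0,[0.9,-1.2,0],[0,0,0]],[0,[0.9,-1.2,0],[0,0,0]],[0,[0.9,-1.2,0],[0,0,0]],[0,[0.9,-1.2,0],[0,0,-0.5]],[0,[0.7,-0.8,0],[0.3,0,-0.3]],[0,[0,0,0],[0,0,0]],[0,[0,0,0],[0,0,0]]])

```text
time_s: 7.87
tool_pos: [0.4902, -0.0619, 0.028]
tool_rot: [-179.7, -0.1, 25.8]
force: [-2.3, -1.2, 0.7]
grip_width: 0.0197
```

```bash
python3 - <<'E'
from m import *
o=env.get_obs();print(o['time_s'],o['tool_pos'],o['tool_rot'],o['force'],o['grip_width'])
t,a=big('top',210,90,130,140,k=3);s,b=big('scene',310,180,130,110,k=3)
a=cv2.resize(a,None,fx=1,fy=1)
im=np.zeros((420,790,3),np.uint8);im[:,:390]=a;im[:330,400:]=b
cv2.imwrite('pics/p1.png',np.clip(im*1.5,0,255).astype(np.uint8))
E
```

```text
7.8667 [ 0.49023084 -0.06188013  0.02804055] [-1.79739654e+02 -7.32936200e-02  2.57527566e+01] [-2.28884911 -1.15948279  0.70067218] 0.01974259959406332
```

View pics/p1.png

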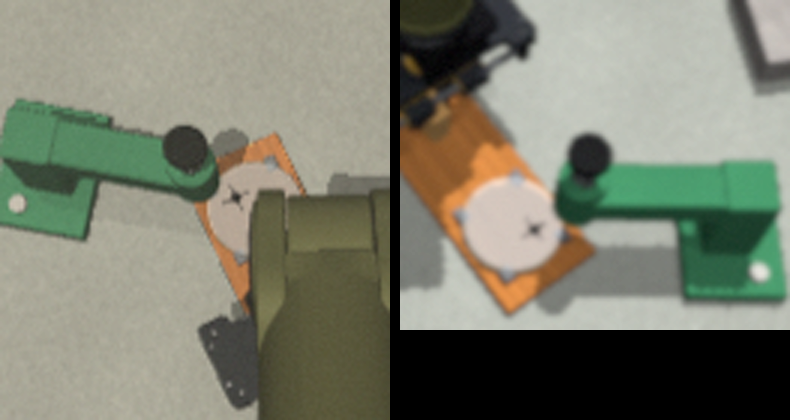

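The mark is still clear of the guide: top ≈(288.7,155.4), scene ≈(355.1,256.1). I'll measure what remains.

```bash
python3 - <<'E'
from m import *
o=env.get_obs();print(o['tool_pos'],o['tool_rot'])
for n,mb,th,cp in (('top',(283,149,14,14),75,(271.6,139.1,.179)),('scene',(347,249,16,14),85,(372.8,231.2,.185))):
    c,im=big(n,*mb); v=im.max(2); P=onz(c,*cp)
    for p in cen(cv2.inRange(v,0,th),*mb[:2],amin=60):
        M=onz(c,p[0],p[1],.024); print(n,np.round(p,1),M.round(4),'to press',(P-M).round(4))
# scene cap: top disc by ellipse of dark region upper part
c,im=big('scene',360,218,28,25); k=max(cv2.findContours(cv2.inRange(im.max(2),0,60),0,1)[0],key=cv2.contourArea)
q=(k[:,0]+.5)/6-.5+[360,218]; print('scene cap bbox',q.min(0),q.max(0))
for z in (.185,.173):
    P=[proj(c,[.62+.018*np.cos(a),.047+.018*np.sin(a),z]) for a in np.linspace(0,6.28,60)]; print(z,np.min(P,0).round(1),np.max(P,0).round(1))
E
```

```text
[ 0.49026542 -0.06198449  0.02811001] [-1.79766368e+02 -1.09198298e-01  2.56896148e+01]
top [288.2 155.3   7.8] [0.6168 0.0159 0.024 ] to press [0.0016 0.0314 0.155 ]
top [295.1 159.1  19.7] [ 0.6067 -0.0034  0.024 ] to press [0.0118 0.0507 0.155 ]
scene [354.4 256.1   5.1] [0.6196 0.0161 0.024 ] to press [0.0047 0.0306 0.161 ]
scene [361.8 249.9   3.5] [0.6054 0.0398 0.024 ] to press [0.0189 0.0069 0.161 ]
scene cap bbox [362.41666667 224.58333333] [379.58333333 242.41666667]
0.185 [364.8 222.6] [380.2 236.6]
0.173 [364.3 224.8] [379.5 238.6]
```

Emit:
servo_tool(plan=[[0,[0.6,-0.95,0],[0,0,0]],[0,[0.6,-0.95,0],[0,0,0]],[0,[0.5,-0.8,0],[0,0,0]],[0,[0,0,0],[0,0,0]],[0,[0,0,0],[0,0,0]],[0,[0,0,0],[0,0,0]]])

```text
time_s: 9.37
tool_pos: [0.4934, -0.0296, 0.0282]
tool_rot: [-179.9, 0.0, 25.4]
force: [-0.5, -0.7, -2.1]
grip_width: 0.02
```

Emit:
servo_tool(plan=[[0.5,[0,0,0],[0,0,0]],[0.5,[0,0,0],[0,0,0]],[0.5,[0,0,0],[0,0,0]],[0.5,[0,0,0],[0,0,0]],[0.5,[0,0,0],[0,0,0]],[0.5,[0,0,0],[0,0,0]],[0.5,[0,0,0],[0,0,0]],[0.5,[0,0,-2],[0,0,0]],[0.5,[0,0,-3],[0,0,0]],[0.5,[0,0,-4],[0,0,0]],[0.5,[0,0,-4],[0,0,0]],[0.5,[0,0,-4],[0,0,0]],[0.5,[0,0,-4],[0,0,0]],[0.5,[-2,2,-4],[0,0,0]],[0,[-2,3,0],[0,0,0]],[0,[-2,3,0],[0,0,0]],[0,[0,3,0],[0,0,0]],[0,[0,3,0],[0,0,0]],[0,[0,0,0],[0,0,0]]])

```text
time_s: 10.95
tool_pos: [0.5008, -0.1818, 0.2848]
tool_rot: [179.9, 0.2, 25.9]
force: [-1.8, -0.6, 0.0]
grip_width: 0.0179
```

```bash
python3 - <<'E'
from m import *
o=env.get_obs();print(o['time_s'],o['tool_pos'],o['tool_rot'],o['force'],o['grip_width'])
t,a=big('top',230,100,100,110,k=4);s,b=big('scene',310,190,97,100,k=4)
im=np.zeros((440,790,3),np.uint8);im[:,:400]=a;im[:400,402:]=b
cv2.imwrite('pics/p2.png',np.clip(im*1.5,0,255).astype(np.uint8))
E
```

```text
10.95 [ 0.50084332 -0.18176225  0.28481875] [1.79894758e+02 1.57482529e-01 2.59348099e+01] [-1.77769824 -0.64478117  0.0428316 ] 0.017915907773109453
```

View pics/p2.png

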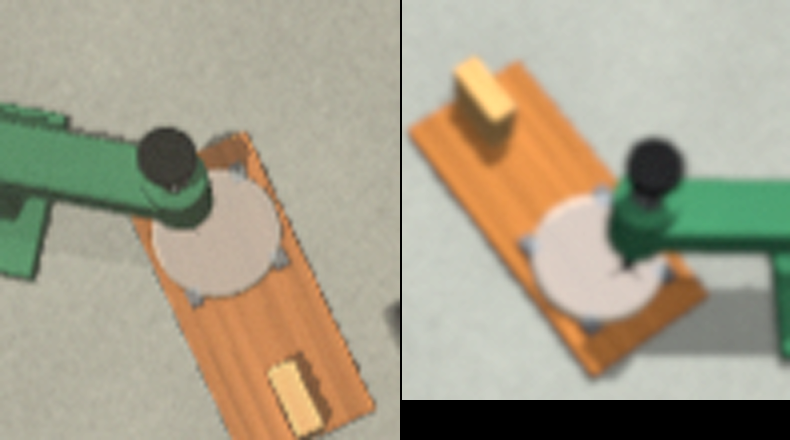

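The board is placed. Scene: the mark shows at the lower edge of the guide, ≈(366.1,255.6). Top: grip centre ≈(303.5,199.1). I'll check these against the expected positions.

```bash
python3 - <<'E'
from m import *
T,S=cam('top'),cam('scene')
M=onz(S,366.1,255.6,.024);print('mark scene',M,'to press',onz(S,372.8,231.2,.185)-M)
g=lambda c,a,b:(onz(c,*b,.06)-onz(c,*a,.06)).round(4)
print('grip top disp',g(T,(368.1,214.4),(303.5,199.1)))
sc=lambda x,y:((x-402)/4+310-.37,y/4+190-.37)
G=np.mean([sc(*p) for p in((455,68),(475,58),(515,103),(495,115))],0)
print('grip scene disp',g(S,(267.3,208.9),G))
tp=lambda x,y:(x/4+230-.37,y/4+100-.37)
C=[onz(T,*tp(*p),.012) for p in((247,132),(374,407))];print('top edge',C, np.degrees(np.arctan2(*(C[0]-C[1])[[1,0]])))
C=[onz(S,*sc(*p),.012) for p in((708,292),(596,376),(412,132),(520,63))];print('scene corners',np.round(C,4),np.mean(C,0))
E
```

```text
mark scene [0.62332482 0.04768741 0.024     ] to press [ 0.00098693 -0.00100686  0.161     ]
grip top disp [0.0384 0.1721 0.    ]
grip scene disp [0.0348 0.1718 0.    ]
top edge [array([0.68554902, 0.00904268, 0.012     ]), array([ 0.49074484, -0.08301965,  0.012     ])] 25.294907300784196
scene corners [[ 0.6472  0.099   0.012 ]
 [ 0.6918  0.0121  0.012 ]
 [ 0.4971 -0.0807  0.012 ]
 [ 0.4544  0.0059  0.012 ]] [0.57262666 0.00906055 0.012     ]
```

The board placement checks to about 1–2 mm in both views. Now over the cap with the fingers shut.

Emit:
servo_tool(plan=[[0,[2.6,-1.95,0],[0,0,0]],[0,[2.6,-1.95,0],[0,0,0]],[0,[2.6,-1.95,0],[0,0,0]],[0,[2.6,-1.95,0],[0,0,0]],[0,[2.6,-1.95,0],[0,0,0]],[0,[2.6,-1.95,0],[0,0,0]],[0,[2.6,-1.95,0],[0,0,0]],[0,[2.0,-1.4,0],[0,0,0]],[0,[0,0,0],[0,0,0]],[0,[0,0,0],[0,0,0]],[0,[0,0,0],[0,0,0]]])

```text
time_s: 12.37
tool_pos: [0.6175, 0.0603, 0.2842]
tool_rot: [180.0, 0.1, 26.3]
force: [-0.3, 0.3, 0.9]
grip_width: 0.0001
```

Emit:
servo_tool(plan=[[0,[-0.3,1.3,2],[0,0,0]],[0,[0,0,2.5],[0,0,0]],[0,[0,0,2],[0,0,0]],[0,[0,0,1],[0,0,0]],[0,[0,0,0],[0,0,0]],[0,[0,0,0],[0,0,0]]])

```text
time_s: 12.87
tool_pos: [0.62, 0.0371, 0.2094]
tool_rot: [179.5, 0.1, 25.7]
force: [0.6, -0.3, 0.4]
grip_width: 0.0002
```

```bash
python3 - <<'E'
from m import *
o=env.get_obs();print(o['time_s'],o['tool_pos'],o['tool_rot'],o['force'],o['grip_width'])
s,b=big('scene',330,180,90,100,k=5)
cv2.imwrite('pics/p3.png',np.clip(b*1.5,0,255).astype(np.uint8))
E
```

```text
12.8667 [0.61998784 0.03710723 0.20941394] [1.79532009e+02 7.75865385e-02 2.56512392e+01] [ 0.55032225 -0.3477119   0.41357204] 0.00015700020650001644
```

View pics/p3.png

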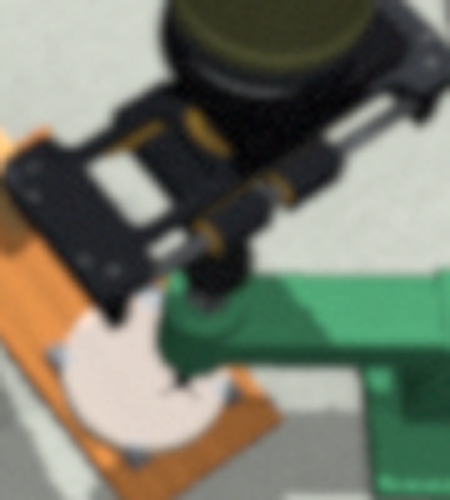

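The mark is still at (366.3,255.5) and the shut fingers are above the cap, about 1 cm short in y. I'll correct and go down to just over the cap.

Emit:
servo_tool(plan=[[0,[0.5,-0.85,0],[0.5,0,0]],[0,[0,0,1],[0,0,0]],[0,[0,0,0.3],[0,0,0]],[0,[0,0,0],[0,0,0]],[0,[0,0,0],[0,0,0]],[0,[0,0,0],[0,0,0]]])

```text
time_s: 13.57
tool_pos: [0.6232, 0.0516, 0.1989]
tool_rot: [-180.0, -0.3, 25.9]
force: [0.5, -0.7, 0.6]
grip_width: 0.0003
```

Emit:
servo_tool(plan=[[0,[-0.3,0.3,0],[0,-0.3,0]],[0,[0,0,0.5],[0,0,0]],[0,[0,0,0.5],[0,0,0]],[0,[0,0,0.5],[0,0,0]],[0,[0,0,0.3],[0,0,0]],[0,[0,0,0],[0,0,0]],[0,[0,0,0],[0,0,0]]])

```text
time_s: 14.15
tool_pos: [0.6226, 0.0469, 0.1807]
tool_rot: [179.9, -0.1, 25.8]
force: [-1.5, 0.1, 4.0]
grip_width: 0.0005
```

Emit:
servo_tool(plan=[[0,[0,0,0.2],[0,0,0]],[0,[0,0,0.2],[0,0,0]],[0,[0,0,0],[0,0,0]],[0,[0,0,0],[0,0,0]]])

```text
time_s: 14.48
tool_pos: [0.6226, 0.0469, 0.1778]
tool_rot: [179.9, -0.1, 25.8]
force: [-0.5, -0.8, 4.3]
grip_width: 0.0007
```

Emit:
servo_tool(plan=[[0,[0,0,0.2],[0,0,0]],[0,[0,0,0.2],[0,0,0]],[0,[0,0,0],[0,0,0]],[0,[0,0,0],[0,0,0]]])

```text
time_s: 14.82
tool_pos: [0.6226, 0.0469, 0.1739]
tool_rot: [179.9, -0.1, 25.8]
force: [-1.4, -0.4, 4.5]
grip_width: 0.0004
```

Emit:
servo_tool(plan=[[0,[0,0,0.2],[0,0,0]],[0,[0,0,0.2],[0,0,0]],[0,[0,0,0],[0,0,0]],[0,[0,0,0],[0,0,0]]])

```text
time_s: 15.15
tool_pos: [0.6226, 0.0469, 0.1713]
tool_rot: [179.8, -0.2, 25.8]
force: [-1.8, -0.5, 6.2]
grip_width: 0.0005
```

Emit:
servo_tool(plan=[[0,[0,0,0.15],[0,0,0]],[0,[0,0,0],[0,0,0]],[0,[0,0,0],[0,0,0]]])

```text
time_s: 15.4
tool_pos: [0.6226, 0.0469, 0.1715]
tool_rot: [179.8, -0.2, 25.8]
force: [-2.0, 0.9, 4.9]
grip_width: 0.0008
```

Emit:
servo_tool(plan=[[0,[0,0,0.2],[0,0,0]],[0,[0,0,0.2],[0,0,0]],[0,[0,0,0],[0,0,0]]])

```text
time_s: 15.65
tool_pos: [0.6226, 0.0469, 0.1706]
tool_rot: [179.7, -0.2, 25.8]
force: [-3.3, -0.3, 8.8]
grip_width: 0.0002
```

Emit:
servo_tool(plan=[[0,[0,0,0.2],[0,0,0]],[0,[0,0,0.2],[0,0,0]]])

```text
time_s: 15.82
tool_pos: [0.6227, 0.0469, 0.1695]
tool_rot: [179.6, -0.2, 25.8]
force: [-4.9, -0.2, 13.3]
grip_width: 0.0002
```

Emit:
servo_tool(plan=[[0,[0,0,0.2],[0.3,0,0]],[0,[0,0,0.1],[0,0,0]]])

```text
time_s: 15.98
tool_pos: [0.6226, 0.0469, 0.17]
tool_rot: [179.8, -0.3, 25.8]
force: [-4.1, -0.6, 11.5]
grip_width: 0.0005
```

Emit:
servo_tool(plan=[[0,[0,0,0.25],[0,0,0]],[0,[0,0,0.25],[0,0,0]],[0,[0,0,0.2],[0,0,0]]])

```text
time_s: 16.23
tool_pos: [0.6227, 0.0469, 0.1691]
tool_rot: [179.7, -0.3, 25.8]
force: [-6.0, -0.7, 14.8]
grip_width: 0.0003
```

Emit:
servo_tool(plan=[[0,[0,0,0.25],[0,0,0]],[0,[0,0,0.2],[0,0,0]],[0,[0,0,0.2],[0,0,0]],[0,[0,0,0.2],[0,0,0]]])

```text
time_s: 16.57
tool_pos: [0.6226, 0.0469, 0.1694]
tool_rot: [179.4, -0.4, 25.8]
force: [-4.9, -1.6, 14.4]
grip_width: 0.0006
```

Emit:
servo_tool(plan=[[0,[0,0,0.25],[0.3,0,0]],[0,[0,0,0.25],[0,0,0]],[0,[0,0,0.25],[0,0,0]],[0,[0,0,0.25],[0,0,0]],[0,[0,0,0.25],[0,0,0]],[0,[0,0,0.25],[0,0,0]],[0,[0,0,0.25],[0,0,0]]])

```text
time_s: 17.15
tool_pos: [0.6227, 0.0469, 0.1688]
tool_rot: [179.3, -0.5, 25.8]
force: [-6.5, -1.3, 15.2]
grip_width: 0.0008
```

Emit:
servo_tool(plan=[[0,[0,0,0.25],[0.2,0,0]],[0,[0,0,0.25],[0,0,0]],[0,[0,0,0.25],[0,0,0]],[0,[0,0,0.25],[0,0,0]],[0,[0,0,0.25],[0,0,0]],[0,[0,0,0.25],[0,0,0]],[0,[0,0,0.25],[0,0,0]]])

```text
time_s: 17.73
tool_pos: [0.6227, 0.0469, 0.1688]
tool_rot: [179.0, -0.7, 25.8]
force: [-5.7, -1.0, 16.7]
grip_width: 0.0008
```

Over 1.1 s held at about 15–16 N on the cap, with the stiff rise of the glass. Now straight up and away.

Emit:
servo_tool(plan=[[0,[0,0,-0.5],[0,0,0]],[0,[0,0,-1],[0,0,0]],[0,[0,0,-1.5],[0,0,0]],[0,[0,0,-2.5],[0,0,0]],[0,[0,0,-3],[0,0,0]],[0,[0,0,-3],[0,0,0]],[0,[0,0,-2],[0,0,0]],[0,[-3,2,0],[0,0,0]],[0,[-3,2,0],[0,0,0]],[0,[-3,2,0],[0,0,0]],[0,[-3,2,0],[0,0,0]],[0,[-3,2,0],[0,0,0]],[0,[-3,2,0],[0,0,0]],[0,[0,0,0],[0,0,0]],[0,[0,0,0],[0,0,0]]])

```text
time_s: 18.98
tool_pos: [0.5063, -0.1437, 0.3018]
tool_rot: [179.4, -0.7, 26.1]
force: [-0.3, 1.8, -0.4]
grip_width: 0.0004
```

```bash
python3 - <<'E'
from m import *
o=env.get_obs();print(o['time_s'],o['tool_pos'],o['force'])
t,a=big('top',230,100,100,110,k=4);s,b=big('scene',310,190,97,100,k=4)
im=np.zeros((440,790,3),np.uint8);im[:,:400]=a;im[:400,402:]=b
cv2.imwrite('pics/p4.png',np.clip(im*1.5,0,255).astype(np.uint8))
capb=(258,125,32,30);c,im=big('top',*capb);print([np.round(p,1) for p in cen(cv2.inRange(im.max(2),0,52),*capb[:2])])
E
```

```text
18.9833 [ 0.50633737 -0.14373384  0.30182326] [-0.34293237  1.75092743 -0.38207983]
[array([274.3, 152.1,  50.8]), array([271.5, 139.2, 169.1])]
```

View pics/p4.png

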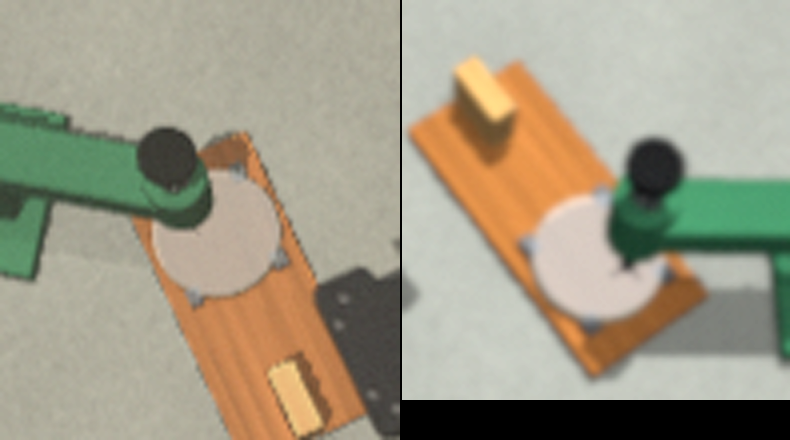

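The cap is back up at (271.5,139.2), as at the start. The board and mark have not moved (mark at scene (628,264) in the crop), and the glass looks intact. Handing in.

```bash
python3 -c "from cell import env; print(env.sign_off())"
```

```text
the job is handed in; nothing more can be done
None
```

I slid the farthest board by its grip until the pencilled spot lay under the press point, let go, pressed the plunger, and handed the job in at about 20 s.

**Pressing:** I pushed the cap straight down with shut fingers. The point met the glass after about 13–14 mm of stroke. I held it for over 1.1 s at about 15–16 N on the cap, roughly 10–12 N on the glass, then lifted straight up.

**Last checks:**
- The cap was back at its starting image position.
- The board had not moved, and the glass looked whole.
- I did not go near the tumbler, stone or pot.

**Where the checks disagreed:**
- The two cameras differed by 3–7 mm in absolute x, so I placed the board by relative shifts within each view.
- The spot's offset from the press line came out at about 2 mm one way in the top view and 1 mm the other way in the scene view. The limit is 5 mm.
- The guide hides the point from both cameras, so I could not see it land on the spot.
- While pressing, the wrist also showed about 5–6 N of sideways force.

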